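# Set the key organiser's screw-driven fence free of slack

### The arm

A 6-joint arm with a two-finger parallel gripper is mounted at the origin on the work surface. World frame = base frame: x ahead of the robot, y to its left, z up, the work surface at z = 0. Lengths are in m, angles in rad, forces in N, time in s.
With the tool pointing down it reaches from about 0.275 to 0.825 m from the base axis. Payload 4.9 kg.
Tool frame: the origin (TCP) lies midway between the tips of the shut fingers; the grasp point (between the pads) lies 19 mm behind it (grip_point_offset is the distance from the TCP to the grasp point, in m); z points along the fingers, y is the line along which they close (so a half turn about z gives the same grasp; the last joint's range is limited). The gripper opens to 85 mm and grips with 20 to 120 N. Pads are 22 mm wide; open, the fingers measure 114 mm over their backs; the gripper's body (76 mm by 85 mm) begins 54 mm behind the grasp point. The pads swing forward as they close: fully open they stand 13 mm farther back than shut.
Start: joints at [-1.443, 0.326, -0.193, 1.052, 0, 1.437], TCP at [0.142, -0.531, 0.231] pointing down, gripper open.
Joint ranges: [-2.65, 2.65], [-0.97, 1.79], [-1.3, 1.35], [-1.93, 2.1], [-1.47, 1.37], [-3.14, 3.14]. Speed limits (rad/s): [2.57, 2.57, 3.14, 3.14, 3.14, 3.14].

### API

Orientations are given as a rotation vector (axis times angle).
In Python, from cell import * gives the robot as it stands. Calls block until the motion is done:
- movep(position, orientation): joint-space move of the TCP to a pose.
- move_l(position, velocity=0.15, rot=None, until_force=None): straight line of the TCP; rot=None keeps the orientation; velocity is the mean speed in m/s. With until_force (N) it stops when the force on the tool has changed by that much, and returns True; else False.
- set_joints(angles): joint-space move.
- let_go() and grab(newtons=None): open the fingers fully, or close them until they stop; newtons is the grip in N (None keeps the last).
- sleep(seconds).
- ik(position, orientation): joint angles nearest the present ones, or None.
- get_state(): the state.
- grab_frame(name): name is "scene" or "top" or "wrist"; returns a dict with "img" (384x512x3 uint8, red, green, blue), "fx", "fy", "cx", "cy" (pixels), "cam_to_world" (4x4, takes a point from camera to world coordinates); the wrist camera has in their place "T_tool_cam" (4x4, takes a point from camera to tool coordinates, whose origin is the TCP and whose axes are the flange's). Camera axes: x right, y down, z forward; pixel columns grow to the right and rows downward; lengths in m; the calibration is good to about 2 mm. A picture is of the moment at which its call begins: read the wrist's pose just before it. There is no depth.
A pose or a line that the arm cannot do raises MotionError and nothing moves.
- sign_off(): hands the job in; it is judged then, once.
Trained networks look in the newest picture that a camera, given by its name, has taken for a name from the list of things; names that differ only in an ending like _2 or _b are one class to them, and where a whole thing is asked for, a point or a joint stands for the part that bears it (a point fixed in the world has none). Each returns a list of dicts, best first, with "score" (0 to 1); they miss things now and then, are a little off and sometimes report something else, mostly with a low value. They report only what shows in the picture. A call takes as long as a camera call.
- spot_in(camera, name): "centre" ([column, row] in pixels, amid what is visible of it).
- silhouettes(camera, name): "mask" (384x512 bool, what is visible of it) and "centre" ([column, row] in pixels, amid what is visible of it).
- tip_of(camera, name): "centre" ([column, row] in pixels: a listed point, or the origin of a listed thing).
The state is a dict: "clock": time; "q": joint angles; "joint_velocities": joint speeds; "tau": joint torques, N m; "position": TCP position; "eef_rot": TCP orientation; "contact_force": force on the tool from outside, world axes, zero at the start; "wrist_torque": the same for the moment, N m; "finger_gap": opening from 0.0 (shut) to 1.0 (fully open); "grasp_force": force on a finger pad.
Only numpy, scipy, OpenCV 4.12 (cv2) and the standard library are available. Lean on these libraries where they do the work, as an engineer would, in place of code of your own. Each camera call takes 0.05 s, during which the arm holds its last target. There are 200 camera calls.

### The job

On the ledge of the key organiser, turn the knob until the sliding fence has gone about half a centimetre past the index clip towards the knob, then wind it back until its pointer is level with the clip, so that the slack of the screw is taken up, and let go of the knob. Then, with shut fingers, gently press the fence's steel plate towards the knob (firmly enough to feel it, about 6 to 10 newtons, for a second) to check that the fence does not give, and leave it with the pointer still level with the clip and the things on the ledge undisturbed.

Things in the scene. Friction and masses are not known exactly. Their poses are not given: they have to be found in the camera images.
- organiser: light ash key organiser, 180 mm (x) by 560 mm (y) by 200 mm high, fixed; origin at the centre of its underside. Its top is a flat ledge 200 mm above the origin. Along the ledge runs its own y axis: knob at y = +100 mm, fence near y = -10 mm, and the ledge between y = -200 mm and the fence is clear. Everything below is turned with the organiser
- knob: aluminium screw knob on the ledge, turning about the vertical: a disc 60 mm across with a straight upright finger bar 50 mm long, 16 mm thick, 40 mm tall on it; origin on the axis under the disc, 6 mm above the ledge; the bar runs along the knob's own x axis, 10 to 50 mm above the origin. Anticlockwise (from above) draws the fence towards the knob (organiser +y), clockwise drives it away
- knob_grip (a point): the place to grip the knob: on its axis, 12 mm below the finger bar's top, 44 mm above the ledge. A turn of 1 rad moves the fence 10 mm, but the screw has 6 mm (0.6 rad) of slack: after each change of direction, and perhaps at the start, the knob turns up to 0.6 rad before the fence moves. About 0.17 N m turns it; it stays where it is left
- fence: the fence: upright ash board 80 mm (x) by 16 mm (y) by 60 mm tall that slides along the ledge's y axis on a foot; origin at the middle of the board's thickness, on the ledge's surface. Within the slack a push of some 3 N slides it; with the slack taken up against the push, the screw holds it up to about 17 N
- press_plate: steel plate 60 mm (x) by 44 mm tall, on stiff rubber feet (6 N per mm, 3 mm at most), on the fence's face that looks away from the knob (organiser -y); origin at the centre of the pressing face, 14 mm from the fence's origin in -y and 34 mm above the ledge. Press it towards organiser +y; about 6 to 10 N is right, over 15 N is too hard
- pointer (a point): tip of the fence's small steel pointer, at the middle of the fence's thickness, 57 mm in +x from the fence's origin, 6 mm above the ledge
- clip: dark steel index clip 20 by 14 by 8 mm fixed on the ledge by its +x edge, with a wedge whose tip points to the fence's pointer; origin under the wedge's edge line, which is the mark. Its y axis runs along the ledge like the organiser's: the pointer is level with the clip when its y in the clip's frame is zero; before the work it stands 3.8 to 13.5 mm on the -y side
- tealight: glass tealight holder, 58 mm across, 55 mm tall, on the ledge beyond the knob; origin at the centre of its underside; not to be disturbed
- coin_tray: black plastic coin tray 75 by 85 by 20 mm, on the ledge beyond the knob; origin at the centre of its underside; not to be disturbed
- lint_roller: plastic lint roller 175 mm long and 44 mm across, lying across the ledge's -y end; origin at the middle of its underside; not to be disturbed

How it is judged:
On the way, in this order (a step that is already met when the one before it is completed fails the run):
1. the fence is wound past the clip, its pointer at least 3.5 mm beyond the mark on the knob's side (y of pointer in the frame of clip above 0.0035 m), for 0.1 s.
2. the fence is wound back level with the clip (within 2.5 mm) and the knob let go (y of pointer in the frame of clip between -0.0025 and 0.0025 m and contact force between each of the arm, the fingers and knob below 0.3 N), for 0.2 s.
3. the plate is pressed with the fingers at 4 N or more while the fence stays level with the clip (within 2.5 mm): the slack is out (contact force between the fingers and press_plate above 4 N and y of pointer in the frame of clip between -0.0025 and 0.0025 m), for 0.3 s.
At the end, for the whole second after the job is handed in: the fence's pointer is level with the index clip within 2.5 mm along the ledge, fence and knob at rest and released (y of pointer in the frame of clip between -0.0025 and 0.0025 m and linear speed of fence below 0.005 m/s and angular speed of knob below 0.05 rad/s); the robot touches nothing.
It fails at once if the fence or its plate pushed with more than 15 N (contact force between any of the fingers, the arm and fence above 15 N).
It fails at once if the tealight holder, coin tray or lint roller moved more than 15 mm (distance of any of tealight, coin_tray, lint_roller from where it was at the start of the episode above 0.015 m).
It also fails if it takes over 72 s, if anything falls off the work surface, if the arm or the gripper's body presses on something with over 40 N, if the wrist force passes 120 N, or if a joint passes its speed limit or range.

## Working session

There is one attempt and no reset: what is moved stays moved. The work goes in short steps, each a Python script; the robot and the scene stay as the last script left them, time stands still between calls to the robot, and variables do not carry over. Pictures are saved under pics/ and viewed, at most 10 in all, crops included, and the job is handed in when it is done.

```bash
ls; mkdir -p pics; cat > h.py <<'E'
from cell import *
import numpy as np, cv2
from scipy.spatial.transform import Rotation as R
def shot(cam):
    s=get_state(); f=grab_frame(cam)
    if cam=="wrist":
        T=np.eye(4);T[:3,:3]=R.from_rotvec(s["eef_rot"]).as_matrix();T[:3,3]=s["position"]
        f["cam_to_world"]=T@np.array(f["T_tool_cam"])
    f["M"]=np.array(f["cam_to_world"]); return f
def ray(f,uv):
    d=f["M"][:3,:3]@np.array([(uv[0]-f["cx"])/f["fx"],(uv[1]-f["cy"])/f["fy"],1.]); return f["M"][:3,3],d/np.linalg.norm(d)
def atz(f,uv,z):
    o,d=ray(f,uv); return o+d*(z-o[2])/d[2]
def tri(rs):
    A=sum(np.eye(3)-np.outer(d,d) for o,d in rs); b=sum((np.eye(3)-np.outer(d,d))@o for o,d in rs)
    p=np.linalg.solve(A,b); return p, max(np.linalg.norm(np.cross(p-o,d)) for o,d in rs)
def best(fn,cam,n):
    r=fn(cam,n); return (r[0]["centre"],r[0]["score"]) if r else (None,0)
def save(f,n): cv2.imwrite("pics/"+n,cv2.cvtColor(f["img"],cv2.COLOR_RGB2BGR))
E
python3 - <<'E'
from h import *
F={c:shot(c) for c in("scene","top")}
for c in F: save(F[c],c+"1.png"); print(c,F[c]["M"].round(3).tolist(),F[c]["fx"])
for n in["organiser","knob","knob_grip","fence","press_plate","pointer","clip","tealight","coin_tray","lint_roller"]:
    r=[];o=[]
    for c in F:
        u,s=best(tip_of,c,n); o.append((None if u is None else np.round(u,1).tolist(),round(s,2)))
        if u is not None: r.append(ray(F[c],u))
    print(n,o,[x.round(4).tolist() for x in tri(r)] if len(r)==2 else "")
print(get_state()["clock"])
E
```

```text
pics
scene [[0.731, 0.547, -0.407, 0.891], [0.682, -0.585, 0.439, -0.291], [0.002, -0.599, -0.801, 0.76], [0.0, 0.0, 0.0, 1.0]] 377.6215584956819
top [[0.015, -0.995, 0.098, 0.489], [-1.0, -0.013, 0.022, 0.025], [-0.021, -0.098, -0.995, 1.3], [0.0, 0.0, 0.0, 1.0]] 458.0431183227577
organiser [([253.4, 217.2], 0.65), ([259.8, 206.7], 0.6)] [[0.5691, 0.0411, 0.0387], 0.0018]
knob [([289.8, 136.2], 0.94), ([207.8, 204.8], 0.72)] [[0.5607, 0.1633, 0.2008], 0.0003]
knob_grip [([288.8, 122.4], 0.63), ([206.8, 203.1], 0.86)] [[0.5605, 0.1591, 0.2423], 0.0017]
fence [([250.3, 167.0], 0.85), ([254.5, 208.3], 0.73)] [[0.5544, 0.051, 0.194], 0.0005]
press_plate [([241.6, 156.2], 0.74), ([259.3, 206.7], 0.56)] [[0.553, 0.0358, 0.2377], 0.0036]
pointer [([270.3, 180.0], 0.97), ([256.4, 184.8], 0.59)] [[0.6103, 0.047, 0.2051], 0.0004]
clip [([278.5, 185.0], 0.54), (None, 0)] 
tealight [([314.1, 100.3], 0.68), ([156.4, 212.4], 0.85)] [[0.5368, 0.2817, 0.21], 0.0044]
coin_tray [([340.8, 120.6], 0.86), ([160.3, 182.3], 0.63)] [[0.6115, 0.2786, 0.1989], 0.0029]
lint_roller [([146.7, 233.1], 0.64), ([352.8, 215.2], 0.71)] [[0.5398, -0.1822, 0.2136], 0.0001]
1.1
```

View pics/scene1.png

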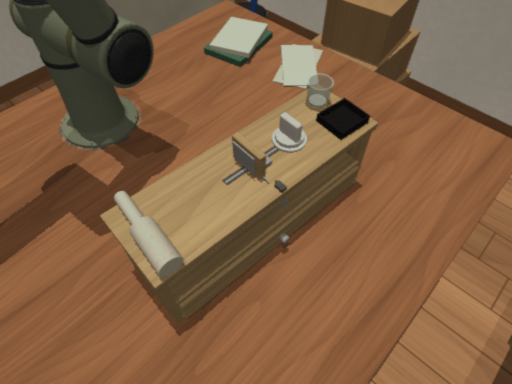

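View pics/top1.png

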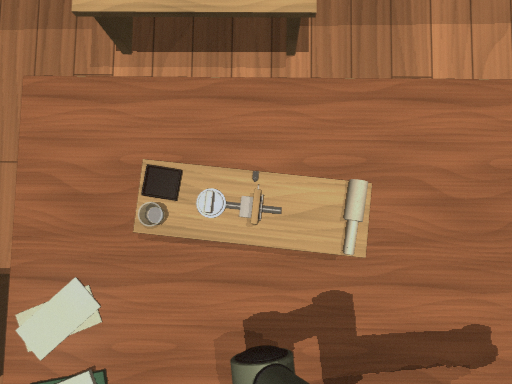

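```bash
python3 - <<'E'
from h import *
s=get_state();M=R.from_rotvec(s["eef_rot"]).as_matrix();print(M.round(3).tolist())
print(np.array(grab_frame("wrist")["T_tool_cam"]).round(3).tolist())
for a in np.arange(-180,180,30):
    rv=(R.from_euler("z",a,degrees=True)*R.from_euler("x",180,degrees=True)).as_rotvec()
    q=ik([.565,.16,.225],rv); print(a,None if q is None else np.round(q,2).tolist())
E
```

```text
[[0.966, 0.259, -0.0], [0.259, -0.966, -0.0], [-0.0, 0.0, -1.0]]
[[-0.001, -0.952, -0.307, 0.079], [1.0, -0.0, -0.002, 0.001], [0.001, -0.307, 0.952, -0.142], [0.0, 0.0, 0.0, 1.0]]
-180 [0.15, 0.4, -0.1, 1.07, 0.0, 0.15]
-150 [0.15, 0.4, -0.1, 1.07, 0.0, -0.37]
-120 [0.15, 0.4, -0.1, 1.07, 0.0, -0.9]
-90 [0.15, 0.4, -0.1, 1.07, 0.0, -1.42]
-60 [0.15, 0.4, -0.1, 1.07, 0.0, -1.94]
-30 [0.15, 0.4, -0.1, 1.07, 0.0, -2.47]
0 [0.15, 0.4, -0.1, 1.07, 0.0, -2.99]
30 [0.15, 0.4, -0.1, 1.07, 0.0, 2.77]
60 [0.15, 0.4, -0.1, 1.07, 0.0, 2.24]
90 [0.15, 0.4, -0.1, 1.07, 0.0, 1.72]
120 [0.15, 0.4, -0.1, 1.07, 0.0, 1.2]
150 [0.15, 0.4, -0.1, 1.07, 0.0, 0.67]
```

```bash
cat >> h.py <<'E'
def rot(a): return (R.from_euler("z",a)*R.from_euler("x",np.pi)).as_rotvec()
PSI=np.deg2rad(-5.5)  # organiser yaw
E
python3 - <<'E'
from h import *
a=np.pi+PSI
names=["knob","knob_grip","fence","press_plate","pointer","clip"]
obs={n:[] for n in names}
for i,p in enumerate([[.58,.14,.36],[.58,.05,.36]]):
    movep(p,rot(a)); sleep(.3)
    f=shot("wrist"); save(f,f"w{i}.png")
    for n in names:
        u,s=best(tip_of,"wrist",n)
        print(i,n,None if u is None else np.round(u,1),round(s,2), None if u is None else atz(f,u,.206).round(4))
        if u is not None: obs[n].append(ray(f,u))
for n in names:
    if len(obs[n])==2: print(n,[np.round(x,4).tolist() for x in tri(obs[n])])
print(get_state()["clock"])
E
```

```text
0 knob [271.4 154.6] 0.78 [0.5646 0.1557 0.206 ]
0 knob_grip [276.8 162.2] 0.68 [0.5729 0.1605 0.206 ]
0 fence [164.6 154. ] 0.75 [0.5535 0.0488 0.206 ]
0 press_plate [140.7 164.2] 0.92 [0.5615 0.0226 0.206 ]
0 pointer [170.9 210.1] 0.77 [0.6141 0.0438 0.206 ]
0 clip [184.5 214.3] 0.72 [0.6204 0.0574 0.206 ]
1 knob [358.5 145.4] 0.92 [0.5635 0.1544 0.206 ]
1 knob_grip [378.8 152.5] 0.69 [0.5727 0.1748 0.206 ]
1 fence [238.  152.8] 0.66 [0.5594 0.0337 0.206 ]
1 press_plate [238.7 156.4] 0.91 [0.5632 0.034  0.206 ]
1 pointer None 0 None
1 clip [262.4 205. ] 0.52 [0.6178 0.0531 0.206 ]
knob [[0.565, 0.1559, 0.2016], 0.0005]
knob_grip [[0.563, 0.1586, 0.247], 0.0001]
fence [[0.5669, 0.0294, 0.1489], 0.0035]
press_plate [[0.5554, 0.0368, 0.24], 0.0007]
clip [[0.6252, 0.0529, 0.1905], 0.0012]
5.7583
```

View pics/w0.png

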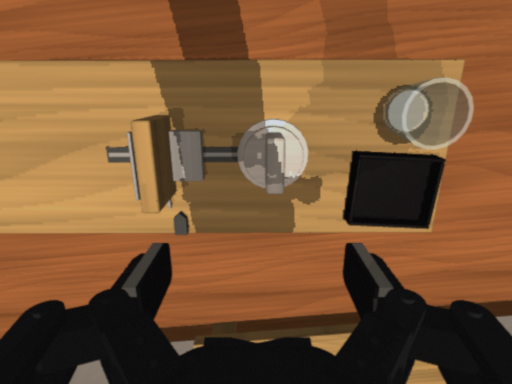

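View pics/w1.png

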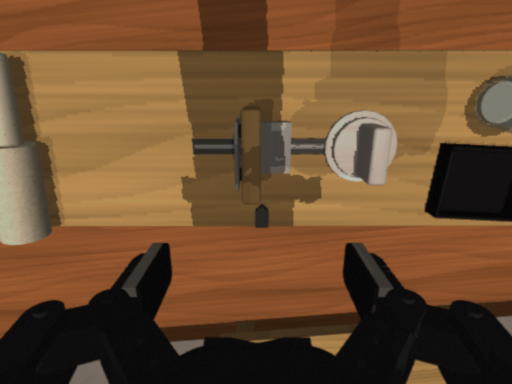

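```bash
python3 - <<'E'
import cv2,numpy as np
a=cv2.imread("pics/w0.png")[105:245,120:320];b=cv2.imread("pics/w1.png")[95:235,210:410]
cv2.imwrite("pics/c0.png",cv2.convertScaleAbs(np.vstack([cv2.resize(x,None,fx=2.1*1,fy=2.1,interpolation=cv2.INTER_CUBIC) if 0 else cv2.resize(x,(428,300),interpolation=cv2.INTER_CUBIC) for x in(a,b)]),alpha=1.5))
E
```

```text
(no output)
```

View pics/c0.png

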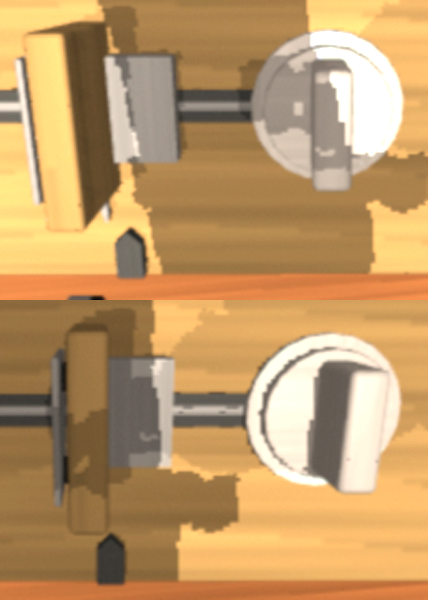

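```bash
cat >> h.py <<'E'
def rel(p,c):  # organiser-frame difference
    return R.from_euler("z",-PSI).apply(np.array(p)-np.array(c))*1000
def look(tag,xy=(.665,.05),z=.36):
    movep([xy[0],xy[1],z],rot(np.pi+PSI)); sleep(.3)
    f=shot("wrist"); save(f,tag+".png")
    for n in("pointer","clip","fence","knob"):
        u,s=best(tip_of,"wrist",n)
        print(n,None if u is None else np.round(u,1),round(s,2),None if u is None else atz(f,u,.206).round(4))
    return f
E
python3 - <<'E'
from h import *
# rebuild cameras of w0,w1 from nominal poses
g=grab_frame("wrist")
def cam(p):
    T=np.eye(4);T[:3,:3]=R.from_rotvec(rot(np.pi+PSI)).as_matrix();T[:3,3]=p
    f=dict(g);f["M"]=T@np.array(g["T_tool_cam"]);return f
f0,f1=cam([.58,.14,.36]),cam([.58,.05,.36]); print(g["fx"],g["cy"])
for f,a,b in((f0,(266.3,137.7),(266.3,191.4)),(f1,(391.3,129.1),(384.8,184.7))):
    d=atz(f,b,.256)-atz(f,a,.256); print(d.round(4),np.rad2deg(np.arctan2(d[1],d[0])), (atz(f,b,.256)+atz(f,a,.256))/2)
print(rel(atz(f0,(170,206.4),.206),atz(f0,(180.3,212.5),.208)))
look("w2")
print(get_state()["clock"])
im=cv2.imread("pics/w2.png"); np.save("w2.npy",im)
E
```

```text
298.49008437938016 187.24180925885943
[ 0.0465 -0.0041  0.    ] -4.995045243674684 [0.56275025 0.14946179 0.256     ]
[ 0.0475 -0.0036  0.    ] -4.3887572906437216 [0.56614112 0.16188962 0.256     ]
[ -6.19729262 -10.95688506  -2.        ]
pointer [246.6 120.1] 0.92 [0.6128 0.0449 0.206 ]
clip [255.9 131.3] 0.85 [0.6245 0.0528 0.206 ]
fence [242.4  53.6] 0.74 [0.5532 0.0474 0.206 ]
knob [359.3  54.3] 0.65 [0.5641 0.1538 0.206 ]
6.7917
```

```bash
cat >> h.py <<'E'
def grip(a,xy,z=.225):
    movep([*xy,.33],rot(a)); move_l([*xy,z],.15); grab(40)
    s=get_state(); print("gripped",round(s["finger_gap"],3),s["grasp_force"],np.round(s["contact_force"],1),s["q"][5])
def turn(d,step=.25):
    n=int(np.ceil(abs(d)/step))
    for _ in range(n):
        q=np.array(get_state()["q"]) if _==0 else q
        q[5]-=d/n; set_joints(q)
    sleep(.2); s=get_state(); print("turned",s["q"][5],np.round(s["contact_force"],1),np.round(s["wrist_torque"],2),s["clock"])
def off():
    let_go(); p=get_state()["position"]; move_l([p[0],p[1],.33],.2)
E
python3 - <<'E'
from h import *
grip(np.pi+np.deg2rad(-4.8),(.5645,.156)); turn(1.9); off(); look("w3"); print(get_state()["clock"])
E
```

```text
gripped 0.182 41.68355047702789 [-0.5  3.   3.1] 0.22742507860714448
turned -1.6699860177300425 [-0.1  3.2  0.8] [ 0.65  0.11 -0.07] 11.8583
pointer [260.8 120.1] 0.76 [0.6145 0.0588 0.206 ]
clip [244.5  52.1] 0.33 [0.5527 0.0496 0.206 ]
fence [258.9  53.9] 0.74 [0.5555 0.0625 0.206 ]
knob [361.   54.6] 0.73 [0.565  0.1553 0.206 ]
15.3
```

View pics/w3.png

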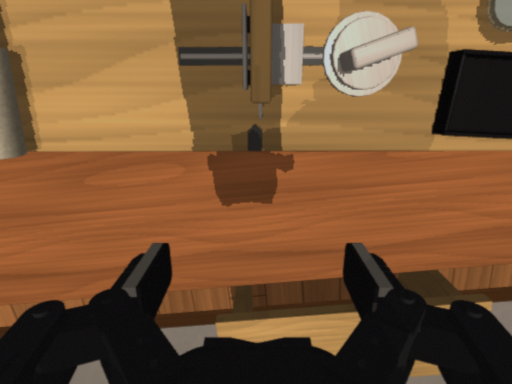

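```bash
python3 - <<'E'
import cv2,numpy as np
c=[cv2.resize(cv2.imread(f"pics/{n}.png")[95:155,225:290],(390,360),interpolation=cv2.INTER_CUBIC) for n in("w2","w3")]
cv2.imwrite("pics/c1.png",cv2.convertScaleAbs(np.hstack(c),alpha=1.6))
E
```

```text
(no output)
```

View pics/c1.png

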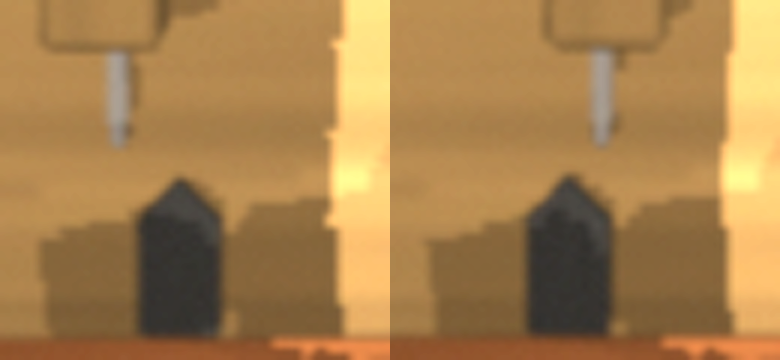

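```bash
python3 - <<'E'
from h import *
grip(np.pi+np.deg2rad(-4.8)+1.9,(.5645,.156)); turn(-1.12); off(); f=look("w4"); print(get_state()["clock"])
c=cv2.cvtColor(f["img"],cv2.COLOR_RGB2BGR)[95:155,225:290]
cv2.imwrite("pics/c2.png",cv2.convertScaleAbs(cv2.resize(c,(650,600),interpolation=cv2.INTER_CUBIC),alpha=1.6))
E
```

```text
gripped 0.179 41.45684838294983 [-0.   0.4  2.2] -1.6724856784521995
turned -0.5570547594120754 [-6.2  0.6  4.6] [ 0.18  1.09 -0.12] 20.1333
pointer [254.3 118.2] 0.86 [0.6116 0.0535 0.206 ]
clip [255.2 129.7] 0.88 [0.6227 0.0533 0.206 ]
fence None 0 None
knob [360.9  56.9] 0.89 [0.5662 0.156  0.206 ]
22.6917
```

View pics/c2.png

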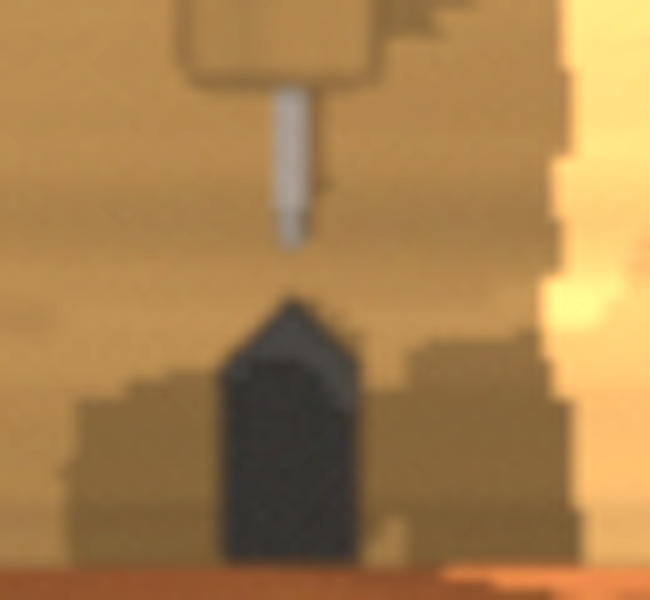

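```bash
python3 - <<'E'
from h import *
ey=np.array([-np.sin(PSI),np.cos(PSI),0]); P=np.array([.5544,.0445,.224]); r=rot(PSI-np.pi/2)
A=P-.065*ey
movep([*A[:2],.34],r); grab(20); move_l(A,.15); sleep(.3)
F=lambda: np.array(get_state()["contact_force"])
b=F(); print("base",b.round(2),get_state()["position"])
move_l(P-.025*ey,.1); sleep(.1)
hit=move_l(P+.006*ey,.01,until_force=4); sleep(.2)
x=np.array(get_state()["position"]); f=(F()-b); print(hit,(x-P)@ey*1000,f.round(2),get_state()["clock"])
if hit:
    for i in range(14):
        if -f@ey>6.8: break
        x=x+.00025*ey; move_l(x,.01); sleep(.1); f=F()-b; print(i,round(-f@ey,2),end=" ")
    t=get_state()["clock"]
    for _ in range(5): sleep(.2); print(round(-(F()-b)@ey,2))
    print((x-P)@ey*1000)
    top=shot("top"); 
    move_l(x-.04*ey,.05); y=x-.04*ey; move_l([y[0],y[1],.36],.15); sleep(.2)
    print(get_state()["clock"])
E
```

```text
base [-0.31 -0.27  0.31] [ 0.5485312  -0.02024668  0.22461863]
True -10.948653420574853 [ 1.13 -1.67  1.7 ] 28.6833
0 2.97 1 4.15 2 5.19 3 5.01 4 6.59 5 5.2 6 7.02 7.33
7.3
7.52
7.56
7.16
-9.198653420574843
34.3917
```

```bash
python3 - <<'E'
from h import *
f=look("w5"); print(get_state()["clock"])
c=cv2.cvtColor(f["img"],cv2.COLOR_RGB2BGR)[95:155,225:290]
cv2.imwrite("pics/c3.png",cv2.convertScaleAbs(cv2.resize(c,(650,600),interpolation=cv2.INTER_CUBIC),alpha=1.6))
E
```

```text
pointer [256.7 117.6] 0.58 [0.6118 0.0547 0.206 ]
clip [257.7 125.7] 0.83 [0.6196 0.0549 0.206 ]
fence [255.6  53.9] 0.64 [0.5552 0.0592 0.206 ]
knob [361.2  56.2] 0.96 [0.5664 0.1552 0.206 ]
36.425
```

View pics/c3.png

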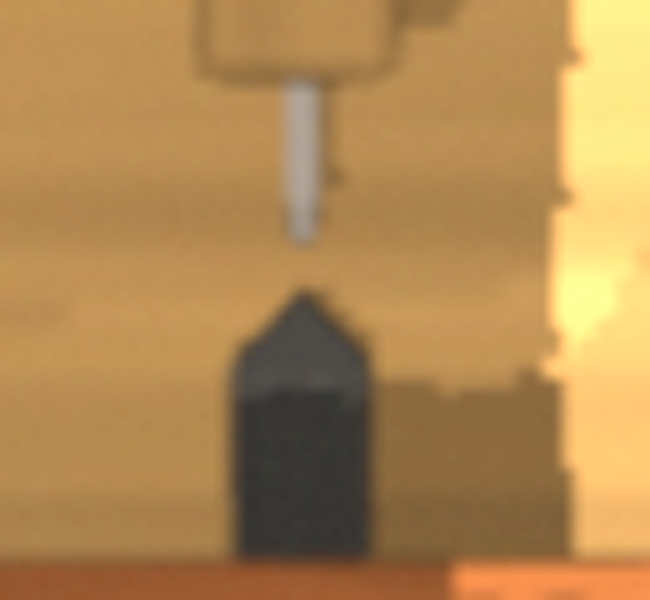

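The close-up shows the pointer (column 303) and the wedge tip (column 304) still level, so I'm handing in the job.

```bash
python3 -c "
from cell import *
print(sign_off())"
```

```text
the job is handed in; nothing more can be done
None
```

I wound the fence about 5 mm past the clip, brought it back level and let go of the knob; pressing the plate at about 7.4 N for 1 s left the pointer level to within about 0.2 mm, and I handed the job in (result not shown).

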